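Eject a drive with the key from the hook

ROBOT

A 6-joint arm with a two-finger parallel gripper is mounted at the origin on the work surface. World frame = base frame: x ahead of the robot, y to its left, z up, the work surface at z = 0. Lengths are in mm, angles in rad, forces in N, time in s.
With the tool pointing down it reaches from about 350 to 775 mm from the base axis. Payload 7.3 kg.
Tool frame: the origin (TCP) lies midway between the tips of the shut fingers; the grasp point (between the pads) lies 19 mm behind it; z points along the fingers, y is the line along which they close (so a half turn about z gives the same grasp; the last joint's range is limited). The gripper opens to 92 mm and grips with 3 to 60 N. Pads are 19 mm wide; open, the fingers measure 130 mm over their backs; the gripper's body (75 mm by 190 mm) begins 47 mm behind the grasp point.
Start: joints at [1.163, 0.342, 1.524, -0, 1.275, -0.146], TCP at [135.865, 507.135, 226.741] pointing down, gripper open.
Joint ranges: [-2.53, 2.53], [-0.77, 2.02], [0.04, 2.7], [-1, 4.14], [0.28, 2.66], [-3.11, 3.11]. Speed limits (rad/s): [2.57, 2.57, 3.14, 3.14, 3.14, 3.14].

INTERFACE

Orientations are given as [roll, pitch, yaw] about the fixed x, y, z axes, in that order (R = Rz(yaw) Ry(pitch) Rx(roll)).
In Python, from plant import bot gives the robot as it stands.
- The arm moves only by the tool servo_tool, never from a script. Its argument "deltas" is a list of rows, each a list of 2 entries, a list of its own where there are three numbers: the shift along the tool's x, y, z in m, then the turn, a rotation vector about the tool's x, y, z in degrees. A call has 1 to 20 rows; each row shifts and turns the commanded pose from where the row before left it, along the tool's axes as they then stand; what a row does not reach is not made up. A row lasts 1/8 s, in which the tool goes at most 62.5 mm and 10.7 degrees, less where a joint would pass 70% of its speed; a pose out of reach is approached as far as the arm can. A call with a gripper value outside its range is refused whole. "fingers" is the opening, from 0 (shut) to 1 (fully open), set as the call begins (left out, the last holds). The fingers move at their own pace and stop on an object; the grip force is fixed at half the most. Time passes only in rows, so rows that do not move let the fingers close. It gives the time, the measured TCP pose, the force, the opening and the grip force at its end, in the units of the state.
- bot.get_obs(): the state, without advancing time (a new reading comes with each control period).
- bot.capture(name): name is "scene" or "top" or "wrist"; returns the picture (400x640x3 uint8, red, green, blue); there is no depth.
- bot.camera_model(name): a dict with "mtx" (3x3 intrinsics, pixels), "dist" ([k1, k2, p1, p2, k3] as OpenCV has them; the pictures are not rectified), "xyz" and "rotation" of the camera in the world. Camera axes: x right, y down, z forward; pixel columns grow to the right and rows downward; lengths in mm; the calibration is good to about 2 mm. A picture is of the moment at which its call begins: read the wrist's pose just before it. camera_model takes no time and is no camera call; for the wrist camera it gives the pose at the moment of the call.
- bot.close_job(): hands the job in; it is judged then, once.
The state is a dict: "time": time; "joint_positions": joint angles; "dq": joint speeds; "tau": joint torques, N m; "tool_pos": TCP position; "tcp_rot": TCP orientation; "contact_force": force on the tool from outside, world axes, zero at the start; "moment": the same for the moment, N m; "grip_width": finger opening in mm; "finger_force": force on a finger pad.
Only numpy, scipy, OpenCV 4.12 (cv2) and the standard library are available. Lean on these libraries where they do the work, as an engineer would, in place of code of your own. Each camera call takes 0.05 s, during which the arm holds its last target. There are 200 camera calls.

TASK

Take the red-gripped ejector key off its hook under the shelf's front edge, and with the key's tip press the ejector in the round port on top of the silver enclosure gently all the way down, so that the blue drive comes part of the way out of its bay. Leave the drive sticking out of the bay, then lower the key tip-down into the glass pen holder, without dropping it in, and let go; the holder must stay standing, and the mug and the orange drives must be left alone.

Things in the scene. Friction and masses are not known exactly. Their poses are not given: they have to be found in the camera images.
- shelf: Fixed steel bracket shelf on two posts. Origin at desk level straight below the spot where the key hangs; x points from its front into the shelf, y along it, z up. Board 60 deep x 300 wide x 6, underside 320 above the desk, front edge at x = +12: the board is over the key, so a gripper must come in tilted from the front (tool leaning about 25 to 40 degrees). Posts at x = +65, y = +-135 mm.
- hook_tip (a point): Topmost point of the hook's upturned tip, 265.5 above the desk, at shelf x = -13. The hook is a 7 mm round bar: it drops from the board at shelf x = +32 to height 255 (axis), runs level along -x to x = -13 and turns up; the tip ends 7 mm above the top of the level bar.
- key: Loose ejector key, 80 g, 153 long, hanging upright on the hook. Origin at the tip of its shaft (lower end), z up along the key. Steel shaft 10 mm diameter, z = 0 to 85; red plastic grip 14 (x) x 22 (y) x 36, z = 85 to 121; above it a wire loop (wire 5 mm, inside width 12, peaked like a roof) in the key's y-z plane. At the start its x and y axes are those of the shelf.
- key_tip (a point): Lower end of the key's shaft, on its axis (same point as the key's origin).
- key_loop (a point): Point on the key's axis where the hook's bar passes along x when it hangs, 143.5 mm from the tip. Between the underside of that bar and the top of the grip 19 mm are free: to come off, the key must be lifted more than 7 and less than 19 mm, then drawn towards the shelf's -x over the upturned tip.
- enclosure: Fixed silver drive enclosure standing on a black silicone pad 3 mm thick. Origin at desk level below its centre; front faces its own -x, z up. Body 130 (x) x 96 (y), top 70 above the desk. The open bay in its front holds the blue drive; the latch flap is folded down in front of it.
- port (a point): Centre of the mouth of the round ejector port, in the enclosure's top face 70 mm above the desk. A vertical hole of 15 mm diameter with a 2 mm chamfer, in a square black outline 29 mm wide; the yellow ejector's top stands 8 mm below the mouth at rest.
- ejector (a joint): Ejector travel, m: 0 at rest, 0.012 fully down against a hard stop. A spring (5 N at the start to 8 N at the end, plus up to about 4 N from the drive) brings it back. Each mm pushes the drive 2.5 mm out towards the enclosure's -x. Delicate: more than 45 N breaks it.
- drive: Loose blue drive 100 (x) x 76 (y) x 14, 120 g, lying in the bay. Origin at the centre of its underside; same axes as the enclosure. At the start its origin is at enclosure x = -15 and its front is flush with the enclosure's; fully pushed out it stands about 30 mm farther out, still lying in the bay.
- holder: Loose empty glass pen holder, a round cup 80 mm across the rim and 90 high, walls 4 mm, 400 g; a knock of more than 40 N may crack it. Origin at the centre of its underside, z up.
- holder_in (a point): Centre of the pen holder's inner floor.
- mug: Bystander: blue mug 76 mm across, 85 high, origin at the centre of its underside, handle on its +y.
- spare1: Bystander: orange drive 50 x 66 x 12 lying on the shelf board, origin at the centre of its underside.
- spare2: Bystander: the same, the middle one of the row.
- spare3: Bystander: the same.
Things that resemble listed ones, but are neither listed nor needed, are in the scene too. Leave any green or pink look-alike of the holder alone.

How it is judged:
By the outcome, as a careful person would: the job done as asked, in the order asked, and still so for the second after the job is handed in, with the robot touching nothing.
It also fails if it takes over 56 s, if anything falls off the work surface, if the arm or the gripper's body presses on something with over 40 N, if the wrist force passes 120 N, or if a joint passes its speed limit or range.

## Working session

There is one attempt and no reset: what is moved stays moved. The work goes in short steps, Python scripts to look and compute and a tool call to move; the robot and the scene stay as the last step left them, time stands still between calls to the robot, and variables do not carry over. Pictures are saved under pics/ and viewed, at most 10 in all, crops included, and the job is handed in when it is done.

Besides the shell and the picture viewer there is one more tool, called after "Request:" by a JSON object that holds its "api" and its "payload", one argument or row to a line. servo_tool: Moves the arm, as the interface text tells. Its arguments: {"type":"object","properties":{"deltas":{"type":"array"},"fingers":{"type":"number"}},"required":["deltas"]}

```bash
mkdir -p pics; python3 - <<'E'
from plant import bot
import cv2,json
for n in ("scene","top"):
    cv2.imwrite(f"pics/{n}0.png",bot.capture(n)[:,:,::-1])
    m=bot.camera_model(n); print(n,m)
o=bot.get_obs(); print(o)
E
ls
```

```text
scene {'mtx': array([[473.66376922,   0.        , 319.47092967],
       [  0.        , 473.66376922, 202.20611647],
       [  0.        ,   0.        ,   1.        ]]), 'dist': array([-0.13760137,  0.        ,  0.        ,  0.        ,  0.        ]), 'xyz': array([1477.83561422, -362.69819371, 1168.93001572]), 'rotation': array([-2.32801407,  0.0124074 ,  1.1974704 ])}
top {'mtx': array([[449.96726138,   0.        , 312.33406065],
       [  0.        , 449.96726138, 189.01309292],
       [  0.        ,   0.        ,   1.        ]]), 'dist': array([-0.07359635,  0.        ,  0.        ,  0.        ,  0.        ]), 'xyz': array([ 286.37414038,    9.01867331, 1426.55488101]), 'rotation': array([-2.96851566, -0.03030136, -1.5461583 ])}
{'time': 0.1, 'joint_positions': array([ 1.16300224e+00,  3.42638534e-01,  1.52489309e+00,  1.42723842e-05,
        1.27538845e+00, -1.45996263e-01]), 'dq': array([ 0.00038718, -0.00234363, -0.00246271, -0.00022574, -0.001507  ,
       -0.00046801]), 'tau': array([ 1.75172019e-03, -4.32007599e+01, -2.44694602e+01,  7.17301201e-02,
        5.26432763e-02, -6.97557903e-05]), 'tool_pos': array([135.71290643, 506.79770315, 226.13190154]), 'tcp_rot': array([-3.14028134e+00, -2.06613628e-04,  2.87979053e+00]), 'contact_force': array([-0.02158864,  0.45068216,  0.06994662]), 'moment': array([-0.00394688, -0.00607099,  0.03912211]), 'finger_force': 0.0, 'grip_width': 91.78860148525936}
pics
```

View pics/scene0.png

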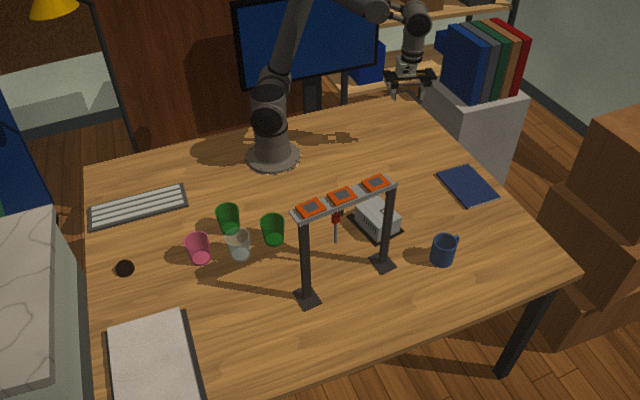

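View pics/top0.png

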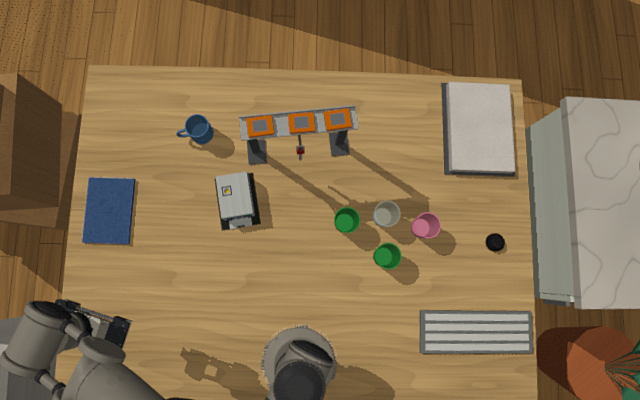

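The scene view shows a clear glass holder at (238,245) among green (228,218) and (272,230) and pink (198,250) ones. The key is at (336,220), the enclosure at (378,218). In the top view the clear holder is at (387,214), the port at about (227,190), the key at about (300,150). The clear one fits "glass"; I'll confirm it in an enlarged crop.

```bash
cat > h.py <<'E'
import numpy as np,cv2
from scipy.spatial.transform import Rotation as Ro
from scipy.optimize import least_squares
def cam(m): return m['mtx'],m['dist'],np.array(m['xyz']),Ro.from_euler('xyz',m['rotation']).as_matrix()
def ray(m,uv):
    K,d,c,R=cam(m); p=cv2.undistortPoints(np.array([[uv]],float),K,d)[0,0]
    return c,R@np.array([p[0],p[1],1])
def atz(m,uv,z):
    c,r=ray(m,uv); return c+r*(z-c[2])/r[2]
def proj(m,P):
    K,d,c,R=cam(m); P=np.atleast_2d(np.array(P,float))
    return cv2.projectPoints((P-c)@R,np.zeros(3),np.zeros(3),K,d)[0][:,0]
E
python3 - <<'E'
import cv2,numpy as np
t=cv2.imread('pics/top0.png');s=cv2.imread('pics/scene0.png')
def c(im,x,y,w,h,f): return cv2.resize(im[y:y+h,x:x+w],None,fx=f,fy=f,interpolation=cv2.INTER_CUBIC)
A=c(t,205,160,66,75,6);B=c(t,360,190,66,50,6)
cv2.imwrite('pics/c1.png',np.vstack([np.hstack([c(t,205,165,66,75,6),c(t,235,95,66,75,6)]) ]))
a=np.hstack([c(t,210,165,65,70,6),c(t,325,185,65,70,6)]);
cv2.imwrite('pics/c1.png',np.hstack([c(t,205,165,65,75,6),c(t,350,190,65,75,6)]))
cv2.imwrite('pics/c2.png',np.hstack([c(t,236,95,130,75,3),c(s,300,165,110,75,3)]) if 0 else np.vstack([c(t,236,95,130,70,4),c(s,285,165,130,80,4)[:, :]]))
E
```

```text
(no output)
```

View pics/c1.png

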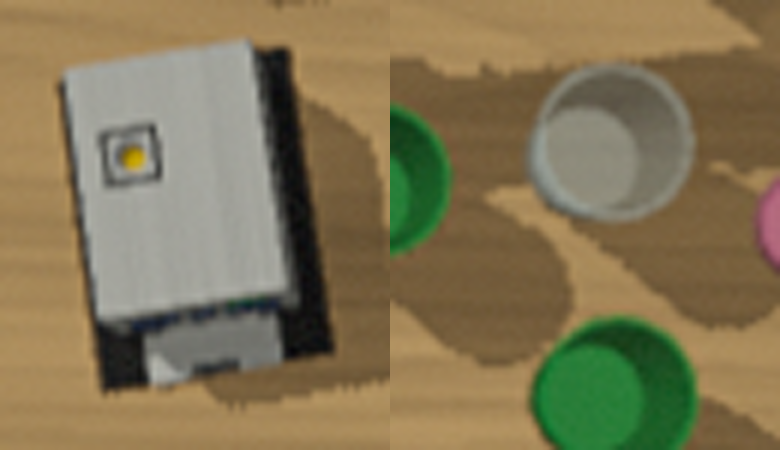

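View pics/c2.png

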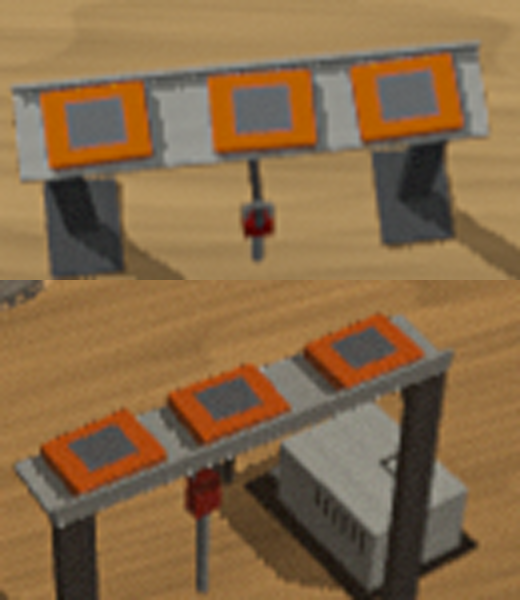

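The crops show the clear glass holder's rim centred at crop (613,142), i.e. px (387,213.7), distinct from the opaque green and pink ones. The port outline is centred at crop (130,155), i.e. px (226.3,190.5). The enclosure front with the flap faces the robot. The shelf's front also faces the robot, with the key hanging before it.

```bash
python3 - <<'E'
from plant import bot
from h import *
T=bot.camera_model('top');S=bot.camera_model('scene')
f=lambda x,y,x0,y0,k:((x+.5)/k-.5+x0,(y+.5)/k-.5+y0)
np.set_printoptions(precision=1,suppress=True)
e=np.array([atz(T,f(x,y,205,165,6),70)[:2] for x,y in((64,72),(250,42),(296,302),(101,322))])
print('encl',e,np.linalg.norm(np.diff(e,axis=0),axis=1),e.mean(0))
port=atz(T,f(130,155,205,165,6),70);print('port',port)
for q in ((100,131),(158,124),(162,182),(105,187)):print(atz(T,f(*q,205,165,6),70))
hol=atz(T,f(613-390,142,350,190,6),90);print('holder',hol, [atz(T,f(a-390,142,350,190,6),90)[1] for a in(533,693)], atz(T,f(613-390,142,350,190,6),90))
# board: top-view corners z=326 (back-left, back-right, front-right, front-left), front = lower edge
b=np.array([atz(T,f(x,y,236,95,4),326)[:2] for x,y in((14,90),(478,45),(488,135),(22,180))])
print('board',b,np.linalg.norm(np.diff(b,axis=0),axis=1),b.mean(0))
bs=np.array([atz(S,f(x,y-280,285,165,4),326)[:2] for x,y in((16,470),(55,505),(450,358),(400,318))])
print('board scene',bs,np.linalg.norm(np.diff(bs,axis=0),axis=1),bs.mean(0))
print('proj port in scene',proj(S,port),proj(S,[*hol[:2],90]))
# key: shaft bottom scene px, grip
c1,r1=ray(S,f(202,590-280,285,165,4)); 
print('keytip scene z=111.5', atz(S,f(202,590-280,285,165,4),111.5),'top', atz(T,f(259,259,236,95,4),111.5))
print('grip mid z214 scene',atz(S,f(204,492-280,285,165,4),214.5),'top z~232',atz(T,f(258,221,236,95,4),240))
E
```

```text
encl [[554.4 272.5]
 [572.9 178.3]
 [439.8 148.5]
 [426.8 246. ]] [ 96.  136.4  98.4] [498.5 211.3]
port [512.4 236.3  70. ]
[524.3 252.2  70. ]
[528.8 222.9  70. ]
[499.  219.2  70. ]
[495.5 248.   70. ]
holder [ 453.7 -251.6   90. ] [np.float64(-211.14782317582763), np.float64(-292.1740441716203)] [ 453.7 -251.6   90. ]
board [[ 660.3  171.9]
 [ 700.9 -124.8]
 [ 640.5 -131.5]
 [ 600.9  163.5]] [299.4  60.8 297.7] [650.6  19.8]
board scene [[ 648.2 -133.1]
 [ 686.8 -120.5]
 [ 656.4  173.2]
 [ 606.2  161.1]] [ 40.6 295.3  51.7] [649.4  20.2]
proj port in scene [[385.6 211. ]] [[236.9 235.5]]
keytip scene z=111.5 [610.4  13.2 111.5] top [606.5  13.  111.5]
grip mid z214 scene [609.7  13.8 214.5] top z~232 [601.7  14.  240. ]
```

```bash
cat >> h.py <<'E'
YAW=.133
def Rt(T,yaw=YAW):
    "tool rotation: leaning T rad forward, fingers closing along shelf y"
    Rz=Ro.from_euler('z',yaw).as_matrix(); c,s=np.cos(T),np.sin(T)
    return Rz@np.array([[-c,0,s],[0,1,0],[-s,0,-c]])
def delta(o,p,R):
    R0=Ro.from_euler('xyz',o['tcp_rot']).as_matrix()
    rv=np.degrees(Ro.from_matrix(R0.T@R).as_rotvec())
    print('shift (now axes) mm',R0.T@(np.array(p)-o['tool_pos']),'(target axes)',R.T@(np.array(p)-o['tool_pos']),'turn deg',rv)
E
python3 - <<'E'
from plant import bot
from h import *
np.set_printoptions(precision=2,suppress=True)
o=bot.get_obs(); T=np.radians(40)
delta(o,(547,5.5,295),Rt(T)); delta(o,(547,5.5,295),Rt(0))
E
```

```text
shift (now axes) mm [-527.01 -377.86  -68.48] (target axes) [-305.63 -551.41  166.55] turn deg [ -7.96 -39.5  -21.67]
shift (now axes) mm [-527.01 -377.86  -68.48] (target axes) [-341.18 -551.41  -68.87] turn deg [ -0.07  -0.03 -22.62]
```

Request:
{"api": "servo_tool", "payload": {
  "deltas": [
    [[-0.0351,-0.0252,-0.0046],[0,0,0]],
    [[-0.0351,-0.0252,-0.0046],[0,0,0]],
    [[-0.0351,-0.0252,-0.0046],[0,0,0]],
    [[-0.0351,-0.0252,-0.0046],[0,0,0]],
    [[-0.0351,-0.0252,-0.0046],[0,0,0]],
    [[-0.0351,-0.0252,-0.0046],[0,0,0]],
    [[-0.0351,-0.0252,-0.0046],[0,0,0]],
    [[-0.0351,-0.0252,-0.0046],[0,0,0]],
    [[-0.0351,-0.0252,-0.0046],[0,0,0]],
    [[-0.0351,-0.0252,-0.0046],[0,0,0]],
    [[-0.0351,-0.0252,-0.0046],[0,0,0]],
    [[-0.0351,-0.0252,-0.0046],[0,0,0]],
    [[-0.0351,-0.0252,-0.0046],[0,0,0]],
    [[-0.0351,-0.0252,-0.0046],[0,0,0]],
    [[-0.0351,-0.0252,-0.0046],[0,0,0]],
    [[0,0,0],[-1.6,-7.9,-4.3]],
    [[0,0,0],[-1.6,-7.9,-4.3]],
    [[0,0,0],[-1.6,-7.9,-4.3]],
    [[0,0,0],[-1.6,-7.9,-4.3]],
    [[0,0,0],[-1.6,-7.9,-4.3]]
  ],
  "fingers": 0.65
}}

```text
time: 2.6
tool_pos: [546.1, 7.5, 295.4]
tcp_rot: [3.128, 0.678, -3.026]
contact_force: [0.3, 0.7, -0.4]
grip_width: 59.4
finger_force: 0.0
```

Request:
{"api": "servo_tool", "payload": {
  "deltas": [
    [[0,0,0],[0,0,0]],
    [[0,0,0],[0,0,0]]
  ]
}}

```text
time: 2.85
tool_pos: [547.5, 7.2, 296.1]
tcp_rot: [3.125, 0.674, -3.031]
contact_force: [0.7, -0.2, -0.8]
grip_width: 59.3
finger_force: 0.0
```

```bash
python3 - <<'E'
from plant import bot
from h import *
np.set_printoptions(precision=2,suppress=True)
o=bot.get_obs(); W=bot.camera_model('wrist'); im=bot.capture('wrist')[:,:,::-1]
S=bot.capture('scene')[:,:,::-1]
cv2.imwrite('pics/w1.png',im)
print(o['tool_pos'],o['tcp_rot'],o['time'],W['xyz'],W['rotation'])
delta(o,(617.3,14.9,211),Rt(np.radians(40)))
O=np.array([609,13.8,0])
print(proj(W,[O+[0,0,z] for z in(111.5,196.5,214.5,232.5,255,264.5)]))
x=np.array([np.cos(YAW),np.sin(YAW),0]);y=np.array([-x[1],x[0],0])
print('hooktip',proj(W,O-13*x+[0,0,265.5]),'board front corners',proj(W,[O+12*x+150*y+[0,0,320],O+12*x-150*y+[0,0,320]]))
E
```

```text
[547.54   7.18 296.06] [ 3.13  0.67 -3.03] 2.85 [393.8  -12.19 373.79] [ 2.19 -0.01  1.69]
shift (now axes) mm [ -1.81  -1.8  110.25] (target axes) [  0.92  -1.6  110.26] turn deg [ 0.11 -1.4  -1.01]
[[310.47 115.7 ]
 [311.14 180.9 ]
 [311.32 197.82]
 [311.51 216.1 ]
 [311.77 241.15]
 [311.88 252.54]]
hooktip [[311.57 245.4 ]] board front corners [[536.11 330.93]
 [ 91.24 338.02]]
```

View pics/w1.png

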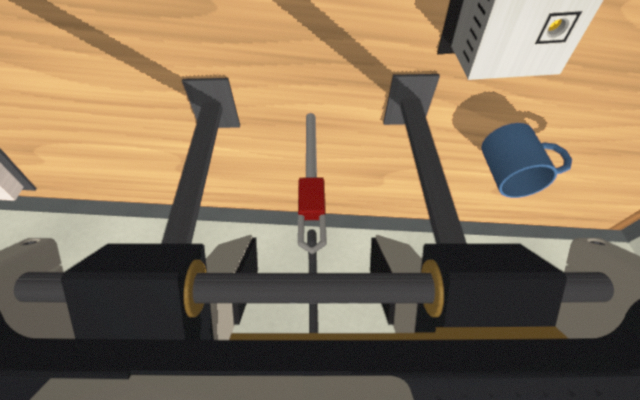

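The wrist picture shows the key's tip at (310,115), its red grip at rows 177–218 and its axis at column 311. All agree with the projected model within 2 px, so I go in along the tool axis.

Request:
{"api": "servo_tool", "payload": {
  "deltas": [
    [[0,0,0],[0.1,-1.4,-1.0]],
    [[0.001,-0.0016,0.015],[0,0,0]],
    [[0,0,0.015],[0,0,0]],
    [[0,0,0.015],[0,0,0]],
    [[0,0,0.015],[0,0,0]],
    [[0,0,0.015],[0,0,0]],
    [[0,0,0.01],[0,0,0]],
    [[0,0,0.01],[0,0,0]],
    [[0,0,0.01],[0,0,0]],
    [[0,0,0.005],[0,0,0]],
    [[0,0,0],[0,0,0]],
    [[0,0,0],[0,0,0]]
  ]
}}

```text
time: 4.45
tool_pos: [616.6, 15.2, 210.9]
tcp_rot: [-3.141, 0.7, -3.006]
contact_force: [0.6, -0.9, -0.2]
grip_width: 59.5
finger_force: 0.0
```

```bash
python3 - <<'E'
from plant import bot
from h import *
np.set_printoptions(precision=2,suppress=True)
delta(bot.get_obs(),(617.3,14.9,211),Rt(np.radians(40)))
E
```

```text
shift (now axes) mm [-0.57 -0.41  0.39] (target axes) [-0.57 -0.41  0.39] turn deg [0.04 0.08 0.11]
```

Right on target with no contact; closing.

Request:
{"api": "servo_tool", "payload": {
  "deltas": [
    [[-0.0005,-0.0004,0.0004],[0,0,0]],
    [[0,0,0],[0,0,0]],
    [[0,0,0],[0,0,0]],
    [[0,0,0],[0,0,0]],
    [[0,0,0],[0,0,0]],
    [[0,0,0],[0,0,0]]
  ],
  "fingers": 0
}}

```text
time: 5.2
tool_pos: [617.2, 14.9, 210.7]
tcp_rot: [-3.141, 0.699, -3.006]
contact_force: [-0.4, -0.5, 0.5]
grip_width: 21.9
finger_force: 30.0
```

Request:
{"api": "servo_tool", "payload": {
  "deltas": [
    [[-0.0021,0,-0.0025],[0,0,0]],
    [[-0.0021,0,-0.0025],[0,0,0]],
    [[-0.0021,0,-0.0025],[0,0,0]],
    [[-0.0021,0,-0.0025],[0,0,0]],
    [[0,0,0],[0,0,0]],
    [[0,0,0],[0,0,0]]
  ]
}}

```text
time: 5.95
tool_pos: [617.2, 15.0, 223.7]
tcp_rot: [-3.141, 0.699, -3.006]
contact_force: [-0.3, -0.5, -0.1]
grip_width: 21.6
finger_force: 30.0
```

Request:
{"api": "servo_tool", "payload": {
  "deltas": [
    [[0.0038,0,-0.0032],[0,0,0]],
    [[0.0038,0,-0.0032],[0,0,0]],
    [[0.0038,0,-0.0032],[0,0,0]],
    [[0.0038,0,-0.0032],[0,0,0]],
    [[0.0077,0,-0.0064],[0,0,0]],
    [[0.0077,0,-0.0064],[0,0,0]],
    [[0.0153,0,-0.0129],[0,0,0]],
    [[0.0153,0,-0.0129],[0,0,0]],
    [[0,0,0],[0,0,0]],
    [[0,0,0],[0,0,0]]
  ]
}}

```text
time: 7.2
tool_pos: [538.5, 3.9, 224.1]
tcp_rot: [-3.14, 0.7, -3.006]
contact_force: [0.4, 0.4, -0.7]
grip_width: 21.9
finger_force: 30.0
```

```bash
python3 - <<'E'
from plant import bot
from h import *
np.set_printoptions(precision=2,suppress=True)
o=bot.get_obs(); W=bot.camera_model('wrist'); im=bot.capture('wrist')[:,:,::-1]; s=bot.capture('scene')[:,:,::-1];S=bot.camera_model('scene')
R=Ro.from_euler('xyz',o['tcp_rot']).as_matrix(); P=o['tool_pos']-13*R[:,2]
kz=[110.5-14.5+14.5]; K=[P+[0,0,z] for z in(-109.5,-24.5,11.5)]
print(o['tool_pos'],o['contact_force'],'keytip est',K[0]); print(proj(W,K),proj(S,K))
a=cv2.resize(im[60:260,250:380],None,fx=3,fy=3,interpolation=cv2.INTER_CUBIC)
u,v=map(int,proj(S,K[1])[0]); b=cv2.resize(s[v-60:v+60,u-45:u+35],None,fx=5,fy=5,interpolation=cv2.INTER_CUBIC)
print(u,v)
cv2.imwrite('pics/c3.png',np.hstack([a,b]))
E
```

```text
[538.53   3.94 224.13] [ 0.42  0.41 -0.65] keytip est [530.22   2.83 124.58]
[[313.69 112.91]
 [313.51 221.22]
 [313.4  287.51]] [[321.98 222.16]
 [321.72 202.05]
 [321.61 193.02]]
321 202
```

View pics/c3.png

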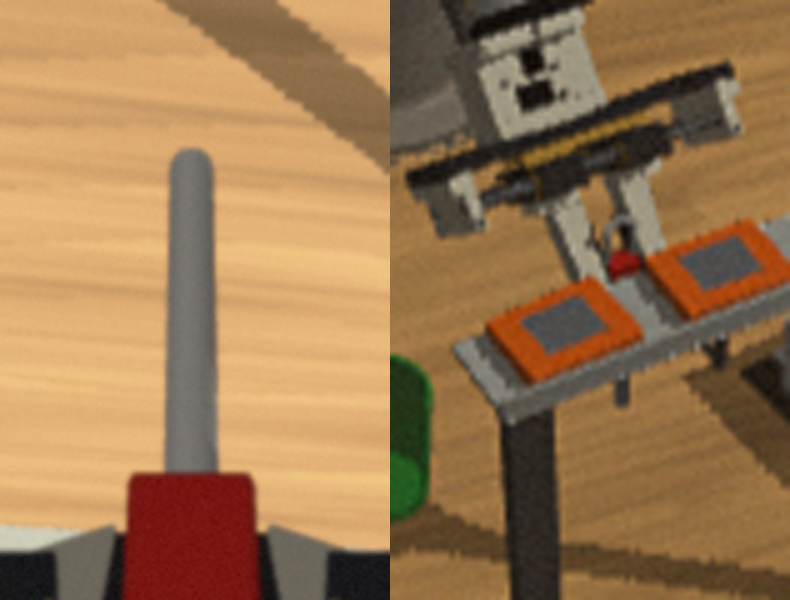

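Crop shows the key firmly between the pads, off the hook and vertical, with the tip at about (313.7,110) in the wrist image versus (313.7,112.9) predicted for the axis point. Next I go over the port.

```bash
python3 - <<'E'
from plant import bot
from h import *
np.set_printoptions(precision=2,suppress=True)
o=bot.get_obs(); R=Ro.from_euler('xyz',o['tcp_rot']).as_matrix()
tip=np.array([530.2,2.8,124.6])
print(R.T@(np.array([512.2,236,124.6])-tip), R.T@np.array([0,0,-10]))
E
```

```text
[-10.48 233.5    8.6 ] [6.44 0.01 7.65]
```

Request:
{"api": "servo_tool", "payload": {
  "deltas": [
    [[-0.001,0.0233,0.0009],[0,0,0]],
    [[-0.001,0.0233,0.0009],[0,0,0]],
    [[-0.001,0.0233,0.0009],[0,0,0]],
    [[-0.001,0.0233,0.0009],[0,0,0]],
    [[-0.001,0.0233,0.0009],[0,0,0]],
    [[-0.001,0.0233,0.0009],[0,0,0]],
    [[-0.001,0.0233,0.0009],[0,0,0]],
    [[-0.001,0.0233,0.0009],[0,0,0]],
    [[-0.001,0.0233,0.0009],[0,0,0]],
    [[-0.0015,0.0238,0.0005],[0,0,0]],
    [[0.0077,0,0.0092],[0,0,0]],
    [[0.0077,0,0.0092],[0,0,0]],
    [[0.0077,0,0.0092],[0,0,0]],
    [[0,0,0],[0,0,0]],
    [[0,0,0],[0,0,0]],
    [[0,0,0],[0,0,0]]
  ]
}}

```text
time: 9.3
tool_pos: [520.2, 239.1, 199.0]
tcp_rot: [-3.138, 0.685, -3.006]
contact_force: [0.3, 0.1, -0.9]
grip_width: 21.7
finger_force: 30.0
```

```bash
python3 - <<'E'
from plant import bot
from h import *
np.set_printoptions(precision=2,suppress=True)
o=bot.get_obs(); W=bot.camera_model('wrist'); im=bot.capture('wrist')[:,:,::-1]; s=bot.capture('scene')[:,:,::-1];S=bot.camera_model('scene')
R=Ro.from_euler('xyz',o['tcp_rot']).as_matrix(); P=o['tool_pos']-13*R[:,2]
tip=P-[0,0,109.5]
port=np.array([512.2,236,70])
print(o['tool_pos'],o['tcp_rot'],o['contact_force'],'tip',tip,'W',W); print('tip',proj(W,tip),proj(S,tip),'port',proj(W,port),proj(S,port))
cv2.imwrite('pics/w2.png',im); cv2.imwrite('pics/s2.png',s)
u,v=map(int,proj(W,port)[0]); a=cv2.resize(im[max(v-50,0):v+70,u-60:u+60],(480,480),interpolation=cv2.INTER_CUBIC)
u2,v2=map(int,proj(S,port)[0]); b=cv2.resize(s[v2-40:v2+40,u2-26:u2+27],(318,480),interpolation=cv2.INTER_CUBIC)
print(u,max(v-50,0),u2,v2); cv2.imwrite('pics/c4.png',np.hstack([a,b]))
E
```

```text
[520.24 239.06 198.96] [-3.14  0.68 -3.01] [ 0.33  0.14 -0.88] tip [512.09 238.    99.53] W {'mtx': array([[325.88,   0.  , 313.35],
       [  0.  , 325.88, 201.65],
       [  0.  ,   0.  ,   1.  ]]), 'dist': array([-0.02,  0.  ,  0.  ,  0.  ,  0.  ]), 'xyz': array([365.71, 218.87, 274.91]), 'rotation': array([2.18, 0.  , 1.7 ])}
tip [[313.97 114.92]] [[386.82 204.37]] port [[311.34  87.97]] [[385.53 211.  ]]
311 37 385 211
```

View pics/c4.png

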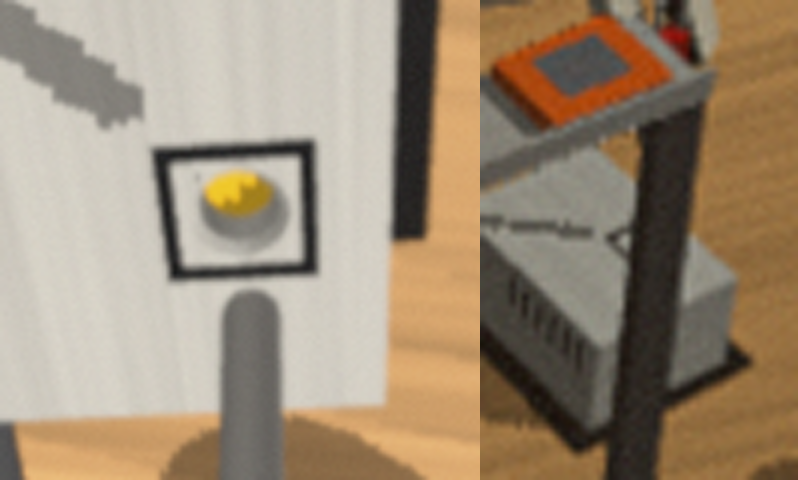

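```bash
cat >> h.py <<'E'
Rg=Ro.from_euler('xyz',[-3.141,.6995,-3.006]).as_matrix()
TIPL=np.array([0,0,-13.])+Rg.T@np.array([0,0,-109.5])  # key tip in tool frame
def tip(o):
    return o['tool_pos']+Ro.from_euler('xyz',o['tcp_rot']).as_matrix()@TIPL
E
python3 - <<'E'
from plant import bot
from h import *
np.set_printoptions(precision=2,suppress=True)
o=bot.get_obs(); W=bot.camera_model('wrist')
print(o['time'],o['joint_positions'],o['dq'],o['tool_pos'],o['tcp_rot'])
print('tip',tip(o),proj(W,tip(o)),'far edge',proj(W,tip(o)+[5,0,0]),proj(W,tip(o)-[5,0,0]))
print('port wrist',atz(W,(310.4,89.9),70))
# tip px (313.4,109.1) assumed front rim
c=tip(o)+[-5,0,0]; print(atz(W,(313.4,109.1),c[2]))
pt=np.array([512,236,88]); R=Rg
delta(o,pt-R@TIPL,R)
E
```

```text
9.4 [ 0.39  0.22  2.02 -0.62  0.28 -0.78] [ 0.  0.  0. -0. -0.  0.] [520.13 238.95 198.87] [-3.14  0.68 -3.01]
tip [510.41 237.41  99.45] [[313.54 112.98]] far edge [[312.59 118.69]] [[314.53 107.05]]
port wrist [513.81 235.43  70.  ]
[507.19 236.89  99.45]
shift (now axes) mm [ 7.22 -1.8   8.72] (target axes) [ 7.35 -1.83  8.6 ] turn deg [-0.2  -0.85 -0.02]
```

Joint 5 sits at its 0.28 limit: the forearm lines up with the leaning tool. I'll raise, turn the tool about the vertical key axis to a yaw of about 65° to open joint 5, then come back down.

Request:
{"api": "servo_tool", "payload": {
  "deltas": [
    [[-0.0172,0,-0.0204],[0,0,0]],
    [[-0.0172,0,-0.0204],[0,0,0]],
    [[-0.0172,0,-0.0204],[0,0,0]],
    [[0,0,0],[-0.2,-0.85,0]],
    [[0,0,0],[-2.31,0,-2.76]],
    [[0,0,0],[-2.31,0,-2.76]],
    [[0,0,0],[-2.31,0,-2.76]],
    [[0,0,0],[-2.31,0,-2.76]],
    [[0,0,0],[-2.31,0,-2.76]],
    [[0,0,0],[-2.31,0,-2.76]],
    [[0,0,0],[-2.31,0,-2.76]],
    [[0,0,0],[-2.31,0,-2.76]],
    [[0,0,0],[-2.31,0,-2.76]],
    [[0,0,0],[-2.31,0,-2.76]],
    [[0,0,0],[-2.31,0,-2.76]],
    [[0,0,0],[-2.31,0,-2.76]],
    [[0,0,0],[-2.31,0,-2.76]],
    [[0,0,0],[-2.31,0,-2.76]],
    [[0,0,0],[-2.31,0,-2.76]],
    [[0,0,0],[-2.31,0,-2.76]]
  ]
}}

```text
time: 11.9
tool_pos: [521.5, 242.4, 280.7]
tcp_rot: [3.135, 0.684, -2.012]
contact_force: [0.4, 0.1, -1.0]
grip_width: 21.8
finger_force: 30.0
```

Request:
{"api": "servo_tool", "payload": {
  "deltas": [
    [[0,0,0],[0,0,0]],
    [[0,0,0],[0,0,0]]
  ]
}}

```text
time: 12.15
tool_pos: [521.8, 243.2, 282.0]
tcp_rot: [3.138, 0.687, -2.011]
contact_force: [0.2, -0.4, -0.5]
grip_width: 21.5
finger_force: 30.0
```

```bash
cat > st.py <<'E'
from plant import bot
from h import *
import sys
np.set_printoptions(precision=3,suppress=True)
# args: tip x y z, yaw deg, lean deg of key (top forward)
a=list(map(float,sys.argv[1:])); o=bot.get_obs()
R0=Ro.from_euler('xyz',o['tcp_rot']).as_matrix()
print('t',o['time'],'q',o['joint_positions'],'tip',tip(o),'keyaxis',R0@Rg.T@[0,0,1],'F',o['contact_force'])
x=Ro.from_euler('z',a[3]-np.degrees(YAW),degrees=True).as_matrix()@Rt(np.arctan2(Rg[0,2]/np.cos(YAW),-Rg[2,2])-np.radians(a[4]))
print('yaw',np.degrees(np.arctan2(R0[1,2],R0[0,2])))
delta(o,np.array(a[:3])-x@TIPL,x)
E
python3 st.py 513 236 88 65 0
```

```text
t 12.15 q [-0.037  0.205  1.766  0.759  1.016 -3.104] tip [517.395 234.62  182.56 ] keyaxis [0.008 0.01  1.   ] F [ 0.153 -0.361 -0.497]
yaw 65.1373699344804
shift (now axes) mm [61.336  4.59  71.862] (target axes) [62.216  4.874 71.082] turn deg [ 0.086 -0.717 -0.164]
```

Request:
{"api": "servo_tool", "payload": {
  "deltas": [
    [[0,0,0],[2.57,0,3.06]],
    [[0,0,0],[2.57,0,3.06]],
    [[0,0,0],[2.57,0,3.06]],
    [[0,0,0],[2.57,0,3.06]],
    [[0,0,0],[2.57,0,3.06]],
    [[0,0,0],[0.1,-0.7,-0.1]],
    [[0.0128,0,0.0153],[0,0,0]],
    [[0.0128,0,0.0153],[0,0,0]],
    [[0.0128,0,0.0153],[0,0,0]],
    [[0,0,0],[0,0,0]],
    [[0,0,0],[0,0,0]]
  ]
}}

```text
time: 13.52
tool_pos: [523.1, 243.3, 224.1]
tcp_rot: [-3.135, 0.702, -2.351]
contact_force: [0.4, 0.6, -0.4]
grip_width: 21.9
finger_force: 30.0
```

```bash
python3 st.py 513 236 88 45 0
```

```text
t 13.525 q [ 0.059  0.19   1.982  0.875  0.589 -2.953] tip [517.696 237.206 124.506] keyaxis [-0.005  0.002  1.   ] F [ 0.418  0.6   -0.376]
yaw 44.70953289152484
shift (now axes) mm [26.588  2.143 25.336] (target axes) [26.542  1.953 25.399] turn deg [-0.188  0.122  0.23 ]
```

Request:
{"api": "servo_tool", "payload": {
  "deltas": [
    [[0.0066,0.0005,0.0063],[0,0,0]],
    [[0.0066,0.0005,0.0063],[0,0,0]],
    [[0.0066,0.0005,0.0063],[0,0,0]],
    [[0.0066,0.0005,0.0063],[0,0,0]],
    [[0,0,0],[-0.2,0.1,0.2]],
    [[0,0,0],[0,0,0]],
    [[0,0,0],[0,0,0]]
  ]
}}

```text
time: 14.4
tool_pos: [519.3, 242.9, 189.6]
tcp_rot: [3.142, 0.696, -2.357]
contact_force: [-0.2, 0.2, -0.5]
grip_width: 21.6
finger_force: 30.0
```

```bash
python3 st.py 513 236 76 45 0; python3 - <<'E'
from plant import bot
from h import *
np.set_printoptions(precision=2,suppress=True)
o=bot.get_obs(); W=bot.camera_model('wrist'); im=bot.capture('wrist')[:,:,::-1]; s=bot.capture('top')[:,:,::-1];S=bot.camera_model('top')
t=tip(o)
print('tip',proj(W,t),proj(S,t),'port',proj(W,[513,236,70]),proj(S,[513,236,70]))
u,v=map(int,proj(W,[513,236,70])[0]); x0,y0=u-50,max(v-50,0); a=cv2.resize(im[y0:y0+120,x0:x0+100],(500,600),interpolation=cv2.INTER_CUBIC)
u2,v2=map(int,proj(S,[513,236,70])[0]); b=cv2.resize(s[v2-50:v2+50,u2-25:u2+25],(300,600),interpolation=cv2.INTER_CUBIC)
print(x0,y0,u2-25,v2-50); cv2.imwrite('pics/c5.png',np.hstack([a,b]))
import pickle; pickle.dump(W,open('W5','wb'))
E
```

```text
t 14.4 q [ 0.059  0.241  2.033  0.997  0.532 -3.096] tip [513.15  236.779  90.044] keyaxis [0.003 0.002 1.   ] F [-0.152  0.163 -0.546]
yaw 44.981634224934346
shift (now axes) mm [ 9.73  -0.438 10.136] (target axes) [ 9.761 -0.437 10.106] turn deg [-0.012 -0.177 -0.018]
tip [[314.36 113.21]] [[225.04 189.03]] port [[313.68  93.57]] [[226.35 190.22]]
263 43 201 140
```

View pics/c5.png

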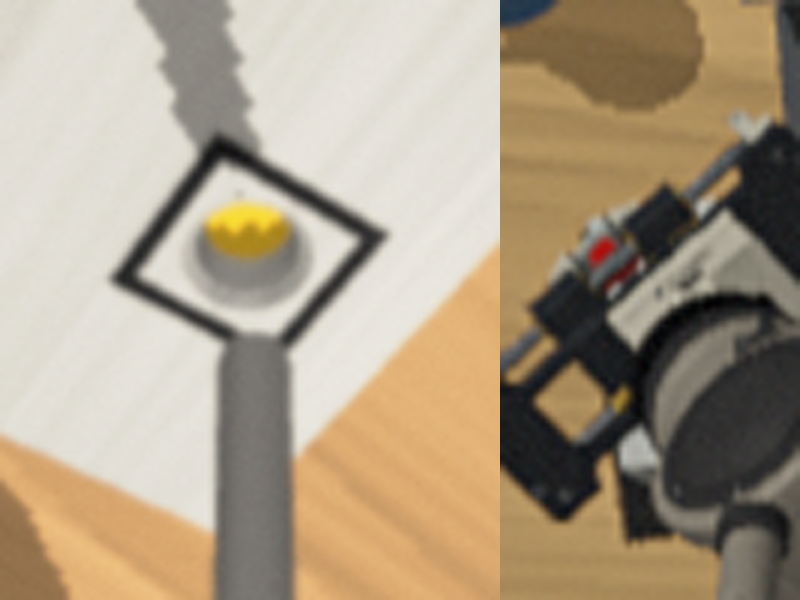

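The crop shows the yellow ejector in the chamfered port, outline corners (222,140),(382,236),(280,345),(118,278), and the shaft tip just below-front, laterally aligned. But joint 6 is near its limit, so I fit the arm's kinematics from the poses seen and choose a good yaw.

```bash
cat > ik.py <<'E'
from h import *
Q=np.array([[1.16300224,.342638534,1.52489309,0,1.27538845,-.146],[-.037,.205,1.766,.759,1.016,-3.104],[.059,.19,1.982,.875,.589,-2.953],[.059,.241,2.033,.997,.532,-3.096],[.39,.22,2.02,-.62,.28,-.78]])
P=np.array([[135.71,506.8,226.13],[521.8,243.2,282],[523.1,243.3,224.1],[519.3,242.9,189.6],[520.13,238.95,198.87]])
E=np.array([[-3.14028,-.0002,2.87979],[3.138,.687,-2.011],[-3.135,.702,-2.351],[3.142,.696,-2.357],[-3.14,.68,-3.006]])
RR=Ro.from_euler('xyz',E).as_matrix()
def rot(q,s,C): 
    return (Ro.from_euler('z',q[0])*Ro.from_euler('y',q[1]+q[2])*Ro.from_euler('z',s[0]*q[3])*Ro.from_euler('y',q[4])*Ro.from_euler('z',s[1]*q[5])).as_matrix()@C
best=None
for s in [(a,b) for a in(1,-1) for b in(1,-1)]:
    Cs=[rot(Q[i],s,np.eye(3)).T@RR[i] for i in range(5)]
    sp=max(np.abs(c-Cs[0]).max() for c in Cs)
    if best is None or sp<best[0]: best=(sp,s,Cs[0])
spr,SG,C=best
def fk(q,L):
    h,a,L1,L2,off,d=L; R=rot(q,SG,C); A=q[1]; B=q[1]+q[2]
    w=np.array([a+L1*np.sin(A)+L2*np.sin(B),off,h+L1*np.cos(A)+L2*np.cos(B)])
    return Ro.from_euler('z',q[0]).as_matrix()@w+d*R[:,2],R
f=least_squares(lambda L:np.concatenate([(fk(Q[i],L)[0]-P[i]) for i in range(5)]+[1e-3*(L-L00)]),L00:=np.array([200,0,400,400,77,300.]))
L=f.x
lo=np.array([-2.53,-.77,.04,-1,.28,-3.11]);hi=np.array([2.53,2.02,2.7,4.14,2.66,3.11])
def solve(p,R,q0):
    def e(q):
        pp,r=fk(q,L); return np.concatenate([(pp-p)/100,Ro.from_matrix(r.T@R).as_rotvec()])
    g=least_squares(e,np.clip(q0,lo+.01,hi-.01),bounds=(lo,hi)); return g.x,np.linalg.norm(e(g.x))
def toolR(yaw,lean):
    return Ro.from_euler('z',yaw-np.degrees(YAW),degrees=True).as_matrix()@Rt(.6995-np.pi*0-np.radians(lean))
def scan(xyz,lean,yaws,seeds):
    for y in yaws:
        R=toolR(y,lean); p=np.array(xyz)-R@TIPL
        out=[solve(p,R,s) for s in seeds]; q,e=min(out,key=lambda t:t[1]); 
        print(y,np.round(q,2),round(e,4),'margin',round(min((q-lo).min(),(hi-q).min()),2))
SEEDS=[Q[3],Q[4],Q[0],np.array([.3,.3,2,2.5,.8,0]),np.array([.3,.3,2,1.5,.8,2.5]),np.array([.3,.3,2,3.5,.8,-1])]
E
python3 - <<'E'
from ik import *
print('spread',spr,SG,'L',np.round(L,1),'rms',np.sqrt(np.mean(f.fun**2)))
print('port');scan((513,236,50),0,range(-180,180,20),SEEDS)
print('holder');scan((453,-251,10),0,range(-180,180,30),SEEDS)
E
```

```text
spread 0.00882627005947143 (1, 1) L [106.5 -34.1 578.1 373.7  77.3 312.9] rms 3.037298754567672
port
-180 [0.22 0.81 1.07 0.15 1.94 1.79] 0.0 margin 0.72
-160 [ 0.31  0.84  1.02 -0.03  1.98  1.53] 0.0 margin 0.68
-140 [ 0.4   0.83  1.04 -0.21  1.94  1.26] 0.0 margin 0.72
-120 [ 0.48  0.79  1.13 -0.37  1.83  1.02] 0.0 margin 0.63
-100 [ 0.55  0.72  1.27 -0.5   1.65  0.82] 0.0 margin 0.5
-80 [ 0.61  0.64  1.44 -0.63  1.43  0.64] 0.0 margin 0.37
-60 [ 0.64  0.55  1.63 -0.76  1.19  0.49] 0.0 margin 0.24
-40 [ 0.63  0.45  1.81 -0.9   0.92  0.34] 0.0 margin 0.1
-20 [ 0.56  0.36  1.95 -1.    0.63  0.12] 0.0258 margin 0.0
0 [ 0.43  0.29  2.06 -1.    0.3  -0.25] 0.0366 margin 0.0
20 [ 0.22  0.26  2.05  0.49  0.28 -2.16] 0.1282 margin 0.0
40 [0.09 0.27 2.13 1.23 0.4  3.02] 0.0 margin 0.09
60 [-0.02  0.33  2.03  1.06  0.71  2.83] 0.0 margin 0.28
80 [-0.07  0.41  1.89  0.88  0.98  2.69] 0.0 margin 0.42
100 [-0.06  0.5   1.71  0.73  1.22  2.55] 0.0 margin 0.56
120 [-0.01  0.6   1.53  0.59  1.45  2.4 ] 0.0 margin 0.71
140 [0.05 0.68 1.35 0.46 1.65 2.23] 0.0 margin 0.88
160 [0.13 0.76 1.19 0.31 1.82 2.03] 0.0 margin 0.84
holder
-180 [-0.48  0.75  1.32 -0.31  1.7   1.15] 0.0 margin 0.69
-150 [-0.37  0.67  1.5  -0.53  1.48  0.87] 0.0 margin 0.47
-120 [-0.29  0.56  1.74 -0.75  1.16  0.66] 0.0 margin 0.25
-90 [-0.3   0.43  1.98 -1.    0.8   0.45] 0.025 margin 0.0
-60 [-0.49  0.31  2.31  4.14  0.35  1.01] 0.1087 margin 0.0
-30 [-0.77  0.27  2.36  2.4   0.28  2.11] 0.0517 margin 0.0
0 [-0.98  0.31  2.23  1.32  0.59  2.59] 0.0 margin 0.31
30 [-1.06  0.42  2.02  0.91  0.95  2.49] 0.0 margin 0.62
60 [-1.01  0.55  1.76  0.64  1.27  2.33] 0.0 margin 0.78
90 [-0.9   0.66  1.51  0.41  1.55  2.11] 0.0 margin 1.0
120 [-0.76  0.75  1.33  0.18  1.74  1.82] 0.0 margin 0.92
150 [-0.62  0.78  1.26 -0.06  1.8   1.48] 0.0 margin 0.86
```

```bash
python3 - <<'E'
from ik import *
for z in (150,190,240):
    print(z); q=Q[3]
    for y in range(45,-101,-12):
        R=toolR(y,0); q,e=solve(np.array([513,236,z])-R@TIPL,R,q); print(y,np.round(q,2),round(e,4))
E
```

```text
150
45 [ 0.06  0.16  1.94  0.8   0.64 -2.85] 0.0
33 [ 0.15  0.14  1.97  0.64  0.46 -2.49] 0.0
21 [ 0.26  0.13  1.97  0.21  0.35 -1.86] 0.0
9 [ 0.36  0.15  1.95 -0.37  0.37 -1.06] 0.0
-3 [ 0.46  0.18  1.91 -0.69  0.52 -0.54] 0.0
-15 [ 0.54  0.23  1.84 -0.79  0.71 -0.24] 0.0
-27 [ 0.59  0.29  1.76 -0.81  0.89 -0.04] 0.0
-39 [ 0.63  0.35  1.66 -0.79  1.07  0.11] 0.0
-51 [ 0.64  0.42  1.55 -0.75  1.24  0.24] 0.0
-63 [ 0.63  0.48  1.44 -0.7   1.4   0.35] 0.0
-75 [ 0.62  0.54  1.33 -0.65  1.55  0.46] 0.0
-87 [ 0.59  0.6   1.22 -0.59  1.7   0.57] 0.0
-99 [ 0.55  0.66  1.11 -0.53  1.83  0.69] 0.0
190
45 [ 0.06  0.13  1.86  0.7   0.72 -2.73] 0.0
33 [ 0.15  0.1   1.89  0.53  0.56 -2.36] 0.0
21 [ 0.26  0.1   1.89  0.16  0.46 -1.8 ] 0.0
9 [ 0.36  0.12  1.87 -0.29  0.48 -1.15] 0.0
-3 [ 0.46  0.15  1.83 -0.59  0.61 -0.66] 0.0
-15 [ 0.54  0.2   1.76 -0.71  0.78 -0.35] 0.0
-27 [ 0.59  0.26  1.68 -0.75  0.97 -0.14] 0.0
-39 [ 0.63  0.33  1.59 -0.75  1.14  0.03] 0.0
-51 [ 0.64  0.39  1.48 -0.73  1.31  0.17] 0.0
-63 [ 0.63  0.46  1.37 -0.69  1.48  0.29] 0.0
-75 [ 0.62  0.53  1.25 -0.65  1.63  0.4 ] 0.0
-87 [ 0.59  0.59  1.14 -0.6   1.78  0.52] 0.0
-99 [ 0.55  0.65  1.03 -0.55  1.92  0.64] 0.0
240
45 [ 0.06  0.1   1.75  0.62  0.83 -2.61] 0.0
33 [ 0.15  0.07  1.78  0.44  0.68 -2.25] 0.0
21 [ 0.26  0.07  1.79  0.13  0.6  -1.76] 0.0
9 [ 0.36  0.09  1.77 -0.23  0.61 -1.22] 0.0
-3 [ 0.46  0.12  1.72 -0.5   0.73 -0.78] 0.0
-15 [ 0.54  0.17  1.66 -0.64  0.89 -0.46] 0.0
-27 [ 0.59  0.24  1.58 -0.7   1.06 -0.24] 0.0
-39 [ 0.63  0.3   1.48 -0.72  1.24 -0.06] 0.0
-51 [ 0.64  0.37  1.38 -0.71  1.41  0.08] 0.0
-63 [ 0.63  0.44  1.26 -0.69  1.57  0.21] 0.0
-75 [ 0.62  0.51  1.14 -0.66  1.73  0.33] 0.0
-87 [ 0.59  0.58  1.02 -0.62  1.88  0.45] 0.0
-99 [ 0.55  0.64  0.9  -0.57  2.03  0.57] 0.0
```

Request:
{"api": "servo_tool", "payload": {
  "deltas": [
    [[-0.0193,0,-0.023],[0,0,0]],
    [[-0.0193,0,-0.023],[0,0,0]],
    [[-0.0193,0,-0.023],[0,0,0]],
    [[0,0,0],[2.58,0,3.06]],
    [[0,0,0],[2.58,0,3.06]],
    [[0,0,0],[2.58,0,3.06]],
    [[0,0,0],[2.58,0,3.06]],
    [[0,0,0],[2.58,0,3.06]],
    [[0,0,0],[2.58,0,3.06]],
    [[0,0,0],[2.58,0,3.06]],
    [[0,0,0],[2.58,0,3.06]],
    [[0,0,0],[2.58,0,3.06]],
    [[0,0,0],[2.58,0,3.06]],
    [[0,0,0],[2.58,0,3.06]],
    [[0,0,0],[2.58,0,3.06]],
    [[0,0,0],[5.15,0,6.12]],
    [[0,0,0],[5.15,0,6.12]],
    [[0,0,0],[5.15,0,6.12]],
    [[0,0,0],[5.15,0,6.12]]
  ]
}}

```text
time: 16.88
tool_pos: [518.9, 243.3, 279.2]
tcp_rot: [-3.137, 0.699, 2.529]
contact_force: [1.0, -0.4, -0.4]
grip_width: 21.9
finger_force: 30.0
```

Request:
{"api": "servo_tool", "payload": {
  "deltas": [
    [[0,0,0],[5.15,0,6.12]],
    [[0,0,0],[5.15,0,6.12]],
    [[0,0,0],[5.15,0,6.12]],
    [[0,0,0],[5.15,0,6.12]],
    [[0,0,0],[5.15,0,6.12]],
    [[0,0,0],[5.15,0,6.12]],
    [[0,0,0],[5.15,0,6.12]],
    [[0,0,0],[0,0,0]],
    [[0,0,0],[0,0,0]]
  ]
}}

```text
time: 18.0
tool_pos: [519.1, 243.0, 279.0]
tcp_rot: [-3.137, 0.703, 1.558]
contact_force: [-0.0, -0.7, -0.9]
grip_width: 21.7
finger_force: 30.0
```

```bash
python3 st.py 513 236 90 -90 0; python3 - <<'E'
from h import *;import pickle
W=pickle.load(open('W5','rb'))
# outline corners in c5 crop (scale 5, origin 263,43)
c=np.array([(222,140),(382,236),(280,345),(118,278)]);
k=[atz(W,((x+.5)/5-.5+263,(y+.5)/5-.5+43),70) for x,y in c]
print(np.round(k,1),np.mean(k,0)); print(atz(W,((250+.5)/5-.5+263,(253)/5-.5+43),70))
E
```

```text
t 18.0 q [ 0.598  0.672  1.035 -0.579  1.842  0.571] tip [518.921 251.121 179.385] keyaxis [0.003 0.003 1.   ] F [-0.017 -0.691 -0.927]
yaw -91.12735405184957
shift (now axes) mm [45.938 -5.59  78.285] (target axes) [45.75  -6.143 78.354] turn deg [-0.728  0.179 -0.552]
[[503.2 219.9  70. ]
 [498.2 246.4  70. ]
 [521.9 250.1  70. ]
 [529.8 224.8  70. ]] [513.26477383 235.28857899  70.        ]
[513.26255171 235.17728411  70.        ]
```

Request:
{"api": "servo_tool", "payload": {
  "deltas": [
    [[0,0,0],[-0.7,0.2,-0.55]],
    [[0.0076,-0.001,0.0131],[0,0,0]],
    [[0.0076,-0.001,0.0131],[0,0,0]],
    [[0.0076,-0.001,0.0131],[0,0,0]],
    [[0.0076,-0.001,0.0131],[0,0,0]],
    [[0.0076,-0.001,0.0131],[0,0,0]],
    [[0.0077,-0.001,0.0129],[0,0,0]],
    [[0,0,0],[0,0,0]],
    [[0,0,0],[0,0,0]]
  ]
}}

```text
time: 19.12
tool_pos: [513.5, 227.7, 190.1]
tcp_rot: [3.14, 0.699, 1.567]
contact_force: [-0.0, -0.5, -1.0]
grip_width: 21.9
finger_force: 30.0
```

```bash
python3 st.py 513.2 236 74 -90 0; python3 - <<'E'
from plant import bot
from h import *
np.set_printoptions(precision=2,suppress=True)
o=bot.get_obs(); W=bot.camera_model('wrist'); im=bot.capture('wrist')[:,:,::-1]
t=tip(o); z=o['tcp_rot']
print('tip',proj(W,t),'front rim',proj(W,t+[0,5,0]),'port',proj(W,[513.2,235.5,70]))
u,v=map(int,proj(W,[513.2,235.5,70])[0]); x0,y0=u-50,max(v-50,0); a=cv2.resize(im[y0:y0+100,x0:x0+100],(600,600),interpolation=cv2.INTER_CUBIC)
print(x0,y0); cv2.imwrite('pics/c6.png',a)
import pickle; pickle.dump((W,t),open('W6','wb'))
E
```

```text
t 19.125 q [ 0.585  0.703  1.222 -0.567  1.639  0.674] tip [513.705 236.094  90.587] keyaxis [-0.002 -0.001  1.   ] F [-0.035 -0.49  -0.984]
yaw -90.09462470404007
shift (now axes) mm [10.637 -0.391 12.72 ] (target axes) [10.645 -0.374 12.714] turn deg [-0.061 -0.032 -0.168]
tip [[312.55 114.01]] front rim [[312.5  108.15]] port [[311.88  95.27]]
261 45
```

View pics/c6.png

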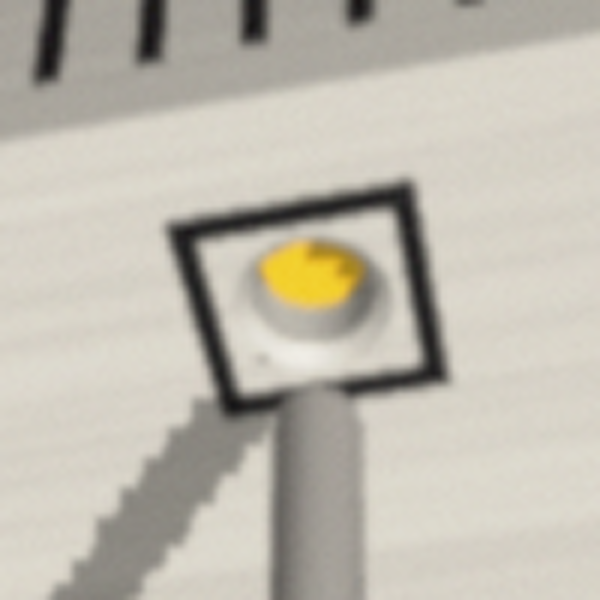

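The crop shows the port outline centred at (312.7,95.7) px and the shaft axis at 313.6, as the model predicts (311.9 and 312.6, with the same small offset). Aligned; going in.

Request:
{"api": "servo_tool", "payload": {
  "deltas": [
    [[0.0053,-0.0002,0.0063],[0,0,0]],
    [[0.0053,-0.0002,0.0063],[0,0,0]],
    [[0.0032,0,0.0038],[0,0,0]],
    [[0.0026,0,0.0031],[0,0,0]],
    [[0,0,0],[0,0,0]],
    [[0,0,0],[0,0,0]]
  ]
}}

```text
time: 19.92
tool_pos: [513.0, 227.6, 164.5]
tcp_rot: [3.141, 0.699, 1.567]
contact_force: [-0.2, 0.8, -1.2]
grip_width: 22.1
finger_force: 30.0
```

Request:
{"api": "servo_tool", "payload": {
  "deltas": [
    [[0.0013,0,0.0015],[0,0,0]],
    [[0.0013,0,0.0015],[0,0,0]],
    [[0.0013,0,0.0015],[0,0,0]],
    [[0,0,0],[0,0,0]]
  ]
}}

```text
time: 20.42
tool_pos: [513.0, 227.6, 159.1]
tcp_rot: [3.14, 0.699, 1.567]
contact_force: [-0.8, 0.9, 5.9]
grip_width: 21.7
finger_force: 30.0
```

```bash
python3 st.py 513.2 236 50 -90 0
```

```text
t 20.425 q [ 0.586  0.733  1.256 -0.566  1.586  0.708] tip [513.189 235.971  59.559] keyaxis [-0.002 -0.     1.   ] F [-0.819  0.928  5.904]
yaw -90.08619011052096
shift (now axes) mm [6.174 0.147 7.297] (target axes) [6.174 0.159 7.298] turn deg [-0.055  0.001 -0.176]
```

Request:
{"api": "servo_tool", "payload": {
  "deltas": [
    [[0.00065,0,0.00077],[0,0,0]],
    [[0.00065,0,0.00077],[0,0,0]],
    [[0.00065,0,0.00077],[0,0,0]],
    [[0.00065,0,0.00077],[0,0,0]],
    [[0.00065,0,0.00077],[0,0,0]],
    [[0.00065,0,0.00077],[0,0,0]],
    [[0.00065,0,0.00077],[0,0,0]],
    [[0.00065,0,0.00077],[0,0,0]],
    [[0,0,0],[0,0,0]]
  ]
}}

```text
time: 21.55
tool_pos: [513.0, 227.6, 151.4]
tcp_rot: [3.14, 0.7, 1.566]
contact_force: [-1.3, 0.3, 7.2]
grip_width: 21.6
finger_force: 30.0
```

Request:
{"api": "servo_tool", "payload": {
  "deltas": [
    [[0.00032,0,0.00038],[0,0,0]],
    [[0.00032,0,0.00038],[0,0,0]],
    [[0,0,0],[0,0,0]]
  ]
}}

```text
time: 21.92
tool_pos: [513.0, 227.6, 150.5]
tcp_rot: [3.139, 0.7, 1.566]
contact_force: [-0.6, 0.7, 7.5]
grip_width: 21.7
finger_force: 30.0
```

Request:
{"api": "servo_tool", "payload": {
  "deltas": [
    [[0.00032,0,0.00038],[0,0,0]],
    [[0.00032,0,0.00038],[0,0,0]],
    [[0,0,0],[0,0,0]]
  ]
}}

```text
time: 22.3
tool_pos: [513.1, 227.6, 149.6]
tcp_rot: [3.139, 0.7, 1.566]
contact_force: [-1.6, 1.0, 7.6]
grip_width: 21.5
finger_force: 30.0
```

Request:
{"api": "servo_tool", "payload": {
  "deltas": [
    [[0.00032,0,0.00038],[0,0,0]],
    [[0,0,0],[0,0,0]]
  ]
}}

```text
time: 22.55
tool_pos: [513.1, 227.5, 149.3]
tcp_rot: [3.139, 0.7, 1.566]
contact_force: [-1.9, 0.1, 8.5]
grip_width: 21.9
finger_force: 30.0
```

Request:
{"api": "servo_tool", "payload": {
  "deltas": [
    [[0.00032,0,0.00038],[0,0,0]],
    [[0,0,0],[0,0,0]]
  ]
}}

```text
time: 22.8
tool_pos: [513.1, 227.5, 149.3]
tcp_rot: [3.139, 0.7, 1.566]
contact_force: [-2.4, 0.9, 10.5]
grip_width: 21.8
finger_force: 30.0
```

Request:
{"api": "servo_tool", "payload": {
  "deltas": [
    [[0.00032,0,0.00038],[0,0,0]],
    [[0,0,0],[0,0,0]]
  ]
}}

```text
time: 23.05
tool_pos: [513.1, 227.5, 149.3]
tcp_rot: [3.138, 0.7, 1.565]
contact_force: [-2.5, 0.5, 14.9]
grip_width: 21.9
finger_force: 30.0
```

Request:
{"api": "servo_tool", "payload": {
  "deltas": [
    [[0.00032,0,0.00038],[0,0,0]],
    [[0,0,0],[0,0,0]],
    [[0,0,0],[0,0,0]]
  ]
}}

```text
time: 23.42
tool_pos: [513.2, 227.4, 149.2]
tcp_rot: [3.137, 0.7, 1.565]
contact_force: [-2.4, 1.5, 15.2]
grip_width: 21.7
finger_force: 30.0
```

Request:
{"api": "servo_tool", "payload": {
  "deltas": [
    [[-0.0026,0,-0.0031],[0,0,0]],
    [[-0.0026,0,-0.0031],[0,0,0]],
    [[-0.0052,0,-0.0061],[0,0,0]],
    [[-0.0129,0,-0.0153],[0,0,0]],
    [[-0.0193,0,-0.023],[0,0,0]],
    [[-0.0193,0,-0.023],[0,0,0]],
    [[-0.0193,0,-0.023],[0,0,0]],
    [[0,0,0],[0,0,0]]
  ]
}}

```text
time: 24.42
tool_pos: [513.5, 228.1, 275.3]
tcp_rot: [3.135, 0.696, 1.563]
contact_force: [0.1, -0.2, -1.4]
grip_width: 21.7
finger_force: 30.0
```

```bash
python3 st.py 453.7 -251.6 180 -165 0; python3 - <<'E'
from plant import bot
from h import *
np.set_printoptions(precision=1,suppress=True)
t=bot.capture('top')[:,:,::-1]; cv2.imwrite('pics/t3.png',t)
w=bot.capture('wrist')[:,:,::-1]; cv2.imwrite('pics/w3.png',w)
o=bot.get_obs(); W=bot.camera_model('wrist'); print('tip px',proj(W,tip(o)))
# blue-drive pixels near front in top view
T=bot.camera_model('top')
hs=cv2.cvtColor(t,cv2.COLOR_BGR2HSV); m=cv2.inRange(hs,(100,120,40),(130,255,255)); m[:, :200]=0; m[:195]=0; m[:,275:]=0; m[245:]=0
ys,xs=np.nonzero(m); print('blue px',len(xs), xs.min() if len(xs) else 0, xs.max() if len(xs) else 0, ys.min() if len(xs) else 0, ys.max() if len(xs) else 0)
E
```

```text
t 24.425 q [ 0.586  0.635  1.109 -0.58   1.788  0.577] tip [514.057 236.809 175.738] keyaxis [-0.006 -0.004  1.   ] F [ 0.135 -0.17  -1.444]
yaw -89.82894134409655
shift (now axes) mm [-372.909  -66.383  305.435] (target axes) [-148.367  447.813  119.201] turn deg [48.257 -0.362 57.184]
tip px [[312.5 114. ]]
blue px 165 227 252 215 228
```

The blue drive is out (blue pixels in front of the enclosure, rows 215–228). Now I check the arm's path to the holder.

```bash
python3 - <<'E'
from ik import *
q=np.array([.586,.635,1.109,-.58,1.788,.577])
def go(p,y,l=0):
    global q
    R=toolR(y,l); q,e=solve(np.array(p)-R@TIPL,R,q); print(p,y,l,np.round(q,2),round(e,4))
for Y in (236,120,0,-120,-252): go((440,Y,180),-90)
go((453.7,-252,180),-90)
for y in range(-105,-286,-15): go((453.7,-252,180),y)
for z in (100,50,10): go((453.7,-252,z),-285)
for l in(6,12,18): go((453.7,-252,10),-285,l)
E
```

```text
(440, 236, 180) -90 0 [ 0.65  0.51  1.31 -0.55  1.76  0.66] 0.0
(440, 120, 180) -90 0 [ 0.47  0.38  1.53 -0.61  1.6   0.57] 0.0
(440, 0, 180) -90 0 [ 0.25  0.29  1.68 -0.68  1.43  0.44] 0.0
(440, -120, 180) -90 0 [-0.01  0.23  1.76 -0.75  1.25  0.27] 0.0
(440, -252, 180) -90 0 [-0.31  0.23  1.76 -0.78  1.06  0.05] 0.0
(453.7, -252, 180) -90 0 [-0.3   0.25  1.73 -0.78  1.07  0.05] 0.0
(453.7, -252, 180) -105 0 [-0.28  0.33  1.61 -0.74  1.28  0.23] 0.0
(453.7, -252, 180) -120 0 [-0.29  0.41  1.48 -0.68  1.47  0.38] 0.0
(453.7, -252, 180) -135 0 [-0.32  0.49  1.35 -0.62  1.65  0.53] 0.0
(453.7, -252, 180) -150 0 [-0.37  0.55  1.23 -0.54  1.81  0.67] 0.0
(453.7, -252, 180) -165 0 [-0.42  0.61  1.12 -0.45  1.95  0.84] 0.0
(453.7, -252, 180) -180 0 [-0.48  0.66  1.04 -0.35  2.06  1.02] 0.0
(453.7, -252, 180) -195 0 [-0.55  0.68  0.98 -0.22  2.14  1.23] 0.0
(453.7, -252, 180) -210 0 [-0.62  0.69  0.96 -0.08  2.18  1.45] 0.0
(453.7, -252, 180) -225 0 [-0.69  0.68  0.99  0.07  2.17  1.68] 0.0
(453.7, -252, 180) -240 0 [-0.76  0.65  1.05  0.21  2.11  1.9 ] 0.0
(453.7, -252, 180) -255 0 [-0.83  0.61  1.13  0.33  2.02  2.1 ] 0.0
(453.7, -252, 180) -270 0 [-0.9   0.55  1.24  0.44  1.9   2.27] 0.0
(453.7, -252, 180) -285 0 [-0.96  0.48  1.37  0.53  1.76  2.42] 0.0
(453.7, -252, 100) -285 0 [-0.96  0.53  1.51  0.52  1.6   2.33] 0.0
(453.7, -252, 50) -285 0 [-0.96  0.57  1.58  0.52  1.5   2.27] 0.0
(453.7, -252, 10) -285 0 [-0.96  0.61  1.63  0.52  1.42  2.23] 0.0
(453.7, -252, 10) -285 6 [-0.91  0.57  1.66  0.48  1.33  2.28] 0.0
(453.7, -252, 10) -285 12 [-0.85  0.53  1.69  0.43  1.24  2.35] 0.0
(453.7, -252, 10) -285 18 [-0.79  0.49  1.72  0.36  1.16  2.43] 0.0
```

Request:
{"api": "servo_tool", "payload": {
  "deltas": [
    [[0,-0.037,0],[0,0,0]],
    [[0,-0.037,0],[0,0,0]],
    [[-0.034,0,0.0286],[0,0,0]],
    [[-0.034,0,0.0286],[0,0,0]],
    [[-0.034,0,0.0286],[0,0,0]],
    [[-0.034,0,0.0286],[0,0,0]],
    [[-0.034,0,0.0286],[0,0,0]],
    [[-0.034,0,0.0286],[0,0,0]],
    [[-0.034,0,0.0286],[0,0,0]],
    [[-0.034,0,0.0286],[0,0,0]],
    [[-0.034,0,0.0286],[0,0,0]],
    [[-0.034,0,0.0286],[0,0,0]],
    [[-0.034,0,0.0286],[0,0,0]],
    [[0,0.0137,0],[0,0,0]],
    [[0,0,0],[5.15,0,6.12]],
    [[0,0,0],[5.15,0,6.12]],
    [[0,0,0],[5.15,0,6.12]],
    [[0,0,0],[5.15,0,6.12]],
    [[0,0,0],[5.15,0,6.12]],
    [[0,0,0],[5.15,0,6.12]]
  ]
}}

```text
time: 27.02
tool_pos: [451.7, -259.3, 271.0]
tcp_rot: [-3.138, 0.7, 0.73]
contact_force: [0.7, -0.3, -0.5]
grip_width: 21.8
finger_force: 30.0
```

Request:
{"api": "servo_tool", "payload": {
  "deltas": [
    [[0,0,0],[5.15,0,6.12]],
    [[0,0,0],[5.15,0,6.12]],
    [[0,0,0],[5.15,0,6.12]],
    [[0,0,0],[5.15,0,6.12]],
    [[0,0,0],[5.15,0,6.12]],
    [[0,0,0],[5.15,0,6.12]],
    [[0,0,0],[5.15,0,6.12]],
    [[0,0,0],[5.15,0,6.12]],
    [[0,0,0],[5.15,0,6.12]],
    [[0,0,0],[5.15,0,6.12]],
    [[0,0,0],[5.15,0,6.12]],
    [[0,0,0],[5.15,0,6.12]],
    [[0,0,0],[5.15,0,6.12]],
    [[0,0,0],[5.15,0,6.12]],
    [[0,0,0],[5.15,0,6.12]],
    [[0,0,0],[5.15,0,6.12]],
    [[0,0,0],[5.15,0,6.12]],
    [[0,0,0],[5.15,0,6.12]],
    [[0,0,0],[0,0,0]],
    [[0,0,0],[0,0,0]]
  ]
}}

```text
time: 29.52
tool_pos: [451.5, -260.4, 271.9]
tcp_rot: [3.141, 0.701, -1.779]
contact_force: [-0.1, 0.5, -0.4]
grip_width: 21.6
finger_force: 30.0
```

```bash
python3 st.py 453.7 -251.6 110 75 0
```

```text
t 29.525 q [-0.969  0.533  1.301  0.5    1.803  2.373] tip [ 449.708 -268.455  172.386] keyaxis [ 0.001 -0.001  1.   ] F [-0.092  0.524 -0.371]
yaw 78.09765371038648
shift (now axes) mm [26.907 -0.854 58.928] (target axes) [26.824  0.106 58.972] turn deg [1.996 0.066 2.332]
```

Request:
{"api": "servo_tool", "payload": {
  "deltas": [
    [[-0.0194,-0.0009,0.0163],[0,0,0]],
    [[0.0134,0,0.0159],[0,0,0]],
    [[0.0134,0,0.0159],[0,0,0]],
    [[0.0134,0,0.0159],[0,0,0]],
    [[0,0,0],[0,0,0]],
    [[0,0,0],[0,0,0]]
  ]
}}

```text
time: 30.28
tool_pos: [457.9, -236.3, 210.4]
tcp_rot: [-3.141, 0.7, -1.78]
contact_force: [-0.1, -0.4, -0.7]
grip_width: 21.5
finger_force: 30.0
```

```bash
python3 st.py 455.4 -243.8 25 78 0; python3 - <<'E'
from plant import bot
from h import *
np.set_printoptions(precision=1,suppress=True)
W=bot.camera_model('wrist');cv2.imwrite('pics/w7.png',bot.capture('wrist')[:,:,::-1])
a=np.linspace(0,2*np.pi,9)[:8]
print(proj(W,np.c_[453.7+40*np.cos(a),-251.6+40*np.sin(a),90+0*a]).T,proj(W,tip(bot.get_obs())))
E
```

```text
t 30.275 q [-0.938  0.562  1.429  0.504  1.65   2.323] tip [ 456.133 -244.427  110.86 ] keyaxis [-0. -0.  1.] F [-0.136 -0.442 -0.677]
yaw 77.91415451675417
shift (now axes) mm [54.917  0.845 66.008] (target axes) [54.881  0.787 66.038] turn deg [-0.055  0.031 -0.006]
[[261.4 288.  326.3 360.7 374.2 352.  302.5 263.9]
 [ 95.  121.7 127.  109.7  74.3  38.   29.   56. ]] [[314.8 113.5]]
```

View pics/w7.png

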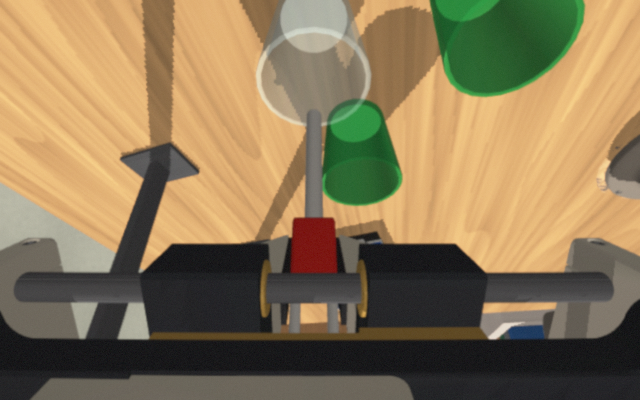

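The wrist picture shows the clear glass rim spanning columns 257–371 and rows 27–127, matching the prediction, with the tip over its inside. Lowering.

Request:
{"api": "servo_tool", "payload": {
  "deltas": [
    [[0.0069,0.0008,0.0083],[0,0,0]],
    [[0.0069,0,0.0083],[0,0,0]],
    [[0.0069,0,0.0083],[0,0,0]],
    [[0.0069,0,0.0083],[0,0,0]],
    [[0.0069,0,0.0083],[0,0,0]],
    [[0.0069,0,0.0082],[0,0,0]],
    [[0.0069,0,0.0082],[0,0,0]],
    [[0.0066,0,0.008],[0,0,0]],
    [[0,0,0],[0,0,0]],
    [[0,0,0],[0,0,0]]
  ]
}}

```text
time: 31.58
tool_pos: [456.8, -235.8, 124.4]
tcp_rot: [-3.141, 0.7, -1.782]
contact_force: [0.2, 0.6, -1.2]
grip_width: 22.2
finger_force: 30.0
```

```bash
for l in 12 15; do python3 st.py 455.4 -243.8 14 78 $l; done
```

```text
t 31.575 q [-0.939  0.661  1.516  0.504  1.486  2.234] tip [ 455.003 -243.976   24.855] keyaxis [-0. -0.  1.] F [ 0.197  0.592 -1.223]
yaw 77.83138478066017
shift (now axes) mm [-6.406 -0.327 24.712] (target axes) [-11.414  -0.383  22.835] turn deg [-0.099 12.027 -0.094]
t 31.575 q [-0.939  0.661  1.516  0.504  1.486  2.234] tip [ 455.003 -243.976   24.855] keyaxis [-0. -0.  1.] F [ 0.197  0.592 -1.223]
yaw 77.83138478066017
shift (now axes) mm [-9.145 -0.315 29.168] (target axes) [-16.395  -0.383  25.799] turn deg [-0.097 15.027 -0.097]
```

Request:
{"api": "servo_tool", "payload": {
  "deltas": [
    [[-0.0017,-0.0001,0.0061],[0,3,0]],
    [[-0.0021,-0.0001,0.006],[0,3,0]],
    [[-0.0024,-0.0001,0.0059],[0,3,0]],
    [[-0.0027,-0.0001,0.0058],[0,3,0]],
    [[0,0,0],[0,0,0]],
    [[0,0,0],[0,0,0]]
  ]
}}

```text
time: 32.33
tool_pos: [461.6, -215.5, 110.3]
tcp_rot: [-3.141, 0.491, -1.782]
contact_force: [-0.2, 0.9, -0.9]
grip_width: 21.8
finger_force: 30.0
```

```bash
python3 st.py 455.4 -243.8 5 78 12; python3 st.py 456 -241 5 78 14
```

```text
t 32.325 q [-0.836  0.572  1.616  0.411  1.281  2.332] tip [ 455.57  -243.649   14.678] keyaxis [0.043 0.202 0.978] F [-0.172  0.914 -0.933]
yaw 77.78292133972239
shift (now axes) mm [4.652 0.137 8.52 ] (target axes) [4.643 0.13  8.525] turn deg [-0.102  0.058 -0.099]
t 32.325 q [-0.836  0.572  1.616  0.411  1.281  2.332] tip [ 455.57  -243.649   14.678] keyaxis [0.043 0.202 0.978] F [-0.172  0.914 -0.933]
yaw 77.78292133972239
shift (now axes) mm [-0.298  0.148 12.376] (target axes) [-0.743  0.125 12.358] turn deg [-0.101  2.058 -0.101]
```

Request:
{"api": "servo_tool", "payload": {
  "deltas": [
    [[0.0012,0,0.0022],[0,0,0]],
    [[0.0012,0,0.0022],[0,0,0]],
    [[0.0009,0,0.0018],[0,0,0]],
    [[0,0,0],[0,0,0]]
  ]
}}

```text
time: 32.83
tool_pos: [461.5, -215.5, 102.7]
tcp_rot: [-3.141, 0.49, -1.783]
contact_force: [0.1, -2.1, -1.0]
grip_width: 21.6
finger_force: 30.0
```

Request:
{"api": "servo_tool", "payload": {
  "deltas": [
    [[0.0005,0,0.0009],[0,0,0]],
    [[0.0005,0,0.0009],[0,0,0]],
    [[0,0,0],[0,0,0]]
  ]
}}

```text
time: 33.2
tool_pos: [461.6, -215.3, 101.2]
tcp_rot: [-3.141, 0.49, -1.782]
contact_force: [-0.2, -1.4, 1.5]
grip_width: 21.7
finger_force: 30.0
```

Floor contact and a light touch on the rim; releasing.

Request:
{"api": "servo_tool", "payload": {
  "deltas": [
    [[0,0,0],[0,0,0]],
    [[0,0,0],[0,0,0]],
    [[0,0,0],[0,0,0]],
    [[0,0,0],[0,0,0]],
    [[0,0,0],[0,0,0]]
  ],
  "fingers": 0.5
}}

```text
time: 33.83
tool_pos: [461.4, -215.1, 100.9]
tcp_rot: [3.142, 0.491, -1.783]
contact_force: [-0.7, -0.2, 0.9]
grip_width: 45.8
finger_force: 0.0
```

Request:
{"api": "servo_tool", "payload": {
  "deltas": [
    [[0,0,-0.008],[0,0,0]],
    [[0,0,-0.012],[0,0,0]],
    [[0,0,-0.02],[0,0,0]],
    [[0,0,-0.03],[0,0,0]],
    [[0,0,-0.03],[0,0,0]],
    [[0,0,-0.03],[0,0,0]],
    [[0,0,-0.03],[0,0,0]],
    [[0,0,0],[0,0,0]],
    [[0,0,0],[0,0,0]]
  ]
}}

```text
time: 34.95
tool_pos: [445.3, -288.5, 241.6]
tcp_rot: [3.141, 0.491, -1.783]
contact_force: [-0.2, 0.3, 0.0]
grip_width: 46.0
finger_force: 0.0
```

```bash
python3 - <<'E'
from plant import bot
from h import *
np.set_printoptions(precision=1,suppress=True)
for n in('scene','wrist','top'):
    m=bot.camera_model(n); im=bot.capture(n)[:,:,::-1]; cv2.imwrite(f'pics/end_{n}.png',im)
    hs=cv2.cvtColor(im,cv2.COLOR_BGR2HSV)
    r=cv2.inRange(hs,(0,150,60),(6,255,255))|cv2.inRange(hs,(174,150,60),(180,255,255))
    N,l,st,c=cv2.connectedComponentsWithStats(r)
    for i in range(1,N):
        if st[i,4]>8: print(n,'red',c[i],st[i])
    k=np.array([455.5,-243.7,5])
    ax=np.array([.043,.202,.978]); print(n,'pred grip',proj(m,k+103*ax),'holder rim',proj(m,[453.7,-251.6,90]))
E
```

```text
scene red [516.8  53.3] [490  18  42  79 656]
scene red [245.6 231. ] [244 225   5  12  43]
scene pred grip [[245.7 230.9]] holder rim [[236.9 235.5]]
wrist red [312.6 182.7] [302 165  23  37 741]
wrist pred grip [[313.6 182.5]] holder rim [[313.6 147.9]]
top red [378.7 211.3] [376 207   5   8  17]
top pred grip [[378.2 210.3]] holder rim [[386.8 213.3]]
```

```bash
python3 - <<'E'
from plant import bot
from h import *
t=cv2.imread('pics/end_top.png'); hs=cv2.cvtColor(t,cv2.COLOR_BGR2HSV)
m=cv2.inRange(hs,(100,120,40),(130,255,255)); m[:,:200]=0;m[:195]=0;m[:,275:]=0;m[245:]=0
ys,xs=np.nonzero(m); print('blue',len(xs),ys.min(),ys.max(), atz(bot.camera_model('top'),(xs.mean(),ys.max()),25))
print(bot.close_job())
E
```

```text
blue 161 215 228 [402.72257846 195.52683464  25.        ]
the job is handed in; nothing more can be done
None
```

The job is handed in: the ejector was pressed to its stop with about 16 N, the blue drive is sticking out of its bay, and the key stands tip-down in the glass holder. The key and drive were confirmed in the final camera images, and I did not measure separately that the holder stayed standing.

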